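Check both brake levers on a trolley handlebar

TASK

The parts trolley's handlebar is clamped in the bench stand for a brake check. With the outside of closed fingers, press the left hand lever (the robot's left) towards the bar until it comes up firmly against its stop, hold it there for a second to see that it stops short of the bar, and let it spring back fully; then do the same with the right lever and finish clear of it. Press firmly but do not force it, one lever at a time, only by the lever: do not touch or squeeze the bar, and leave the loose things around it alone.

Things in the scene. Friction and masses are not known exactly. Their poses are not given: they have to be found in the camera images.
- stand: bench stand, fixed on the riser, a fixed plywood-topped box over the litter (top z 0.10, x 0.36 to 0.66, y -0.38 to 0.38). Place and yaw vary. Grey foot 110x110x12 mm, 28 mm post, clamp block up to 0.130 above the origin. Origin at the centre of the foot's underside; x points away from the robot across the bar, y along the bar to the robot's left, z up. Carries the bar and both levers.
- bar: trolley handlebar, fixed in the stand: steel tube, 22 mm diameter, 400 mm long along the stand's y axis, its axis at stand z 0.115, a ribbed black rubber grip (39 mm over its end flanges, top at stand z 0.135) on each half and a black bracket that carries the lever's hinge. Its frame is that of the stand. On the riser, fixed: orange case, 43 mm high, front right; glue bottle, 98 mm, back right.
- lever_left (a joint): angle of the left lever, rad: 0 released (spring), grows as it is pressed to the bar, 0.30 at its hard built-in stop. Upright hinge at stand frame (-0.038, +0.063). At the pad the spring pushes back 2 N at first, 6 N at the stop. Released it leans 0.365 rad out from the bar, towards the robot; at the stop 0.065 rad, with about 27 mm of air left to the rubber grip.
- lever_left_pad (a point): point on the robot-side face of the left lever, in the middle of its red sleeve, 95 mm from the hinge; moves with the lever. Released: stand frame (-0.077, +0.150, 0.115). Lever: aluminium blade 10 mm thick, 20 mm high (stand z 0.105 to 0.125), 125 mm long to a 23 mm ball end; outer 62 mm sleeved red. Pressing moves the pad 28 mm, roughly to stand +x.
- lever_right (a joint): angle of the right lever, rad: 0 released (spring), grows as it is pressed to the bar, 0.30 at its hard built-in stop. Upright hinge at stand frame (-0.038, -0.063). At the pad the spring pushes back 2 N at first, 6 N at the stop. Released it leans 0.365 rad out from the bar, towards the robot; at the stop 0.065 rad, with about 27 mm of air left to the rubber grip.
- lever_right_pad (a point): point on the robot-side face of the right lever, in the middle of its red sleeve, 95 mm from the hinge; moves with the lever. Released: stand frame (-0.077, -0.150, 0.115). Lever: aluminium blade 10 mm thick, 20 mm high (stand z 0.105 to 0.125), 125 mm long to a 23 mm ball end; outer 62 mm sleeved red. Pressing moves the pad 28 mm, roughly to stand +x.
- screwdriver: precision screwdriver with a red handle, 163x13x13 mm, lying on the riser in front of the stand's foot; loose, a bystander; origin at the centre of its underside
- cutters: small side cutters with blue handles, 120x49x12 mm, lying on the riser near the left end of the bar; loose, a bystander; origin at the centre of its underside
- bin: open blue parts bin, 60x85x28 mm, on the riser under the left half of the bar; loose, a bystander; origin at the centre of its underside
- black_tape: small roll of black tape, 56 mm wide, 19 mm high, on the riser under the right half of the bar; loose, a bystander; origin at the centre of its underside
- specs: black spectacle frame, 48x144x44 mm, at the back left corner of the riser; loose, a bystander; origin at the centre of its underside

How it is judged:
By the outcome, as a careful person would: the job done as asked, in the order asked, and still so for the second after the job is handed in, with the robot touching nothing.
It also fails if it takes over 54 s, if anything falls off the work surface, if the arm or the gripper's body presses on something with over 40 N, if the wrist force passes 120 N, or if a joint passes its speed limit or range.

ROBOT

A 6-joint arm with a two-finger parallel gripper is mounted at the origin on a cart in front of the work surface, level with it; the furniture and walls round the work are solid. World frame = base frame: x ahead of the robot, y to its left, z up, the work surface at z = 0. Lengths are in m, angles in rad, forces in N, time in s.
With the tool pointing down it reaches from about 0.3 to 0.875 m from the base axis. Payload 6.4 kg.
Tool frame: the origin (TCP) lies at the very end of the fingers, on their centre line; the grasp point (between the pads) lies grip_depth behind it (grip_depth is the distance from the TCP to the grasp point, in m); z points along the fingers, y is the line along which they close (so a half turn about z gives the same grasp; the last joint's range is limited). The gripper opens to 85 mm and grips with 20 to 120 N. Pads are 22 mm wide; open, the fingers measure 114 mm over their backs; the gripper's body (76 mm by 85 mm) begins 54 mm behind the grasp point. The pads swing forward as they close: fully open they stand 13 mm farther back than shut.
Start: joints at [0.959, 0.181, 1.607, -0, 1.354, -0.206], TCP at [0.227, 0.528, 0.231] pointing down, gripper open.
Joint ranges: [-2.99, 2.99], [-0.89, 2.07], [0.3, 2.58], [-1.14, 4.28], [0, 2.63], [-3.12, 3.12]. Speed limits (rad/s): [2.57, 2.57, 3.01, 3.14, 3.14, 3.14].

INTERFACE

Orientations are given as a unit quaternion [w, x, y, z].
In Python, from station import * gives the robot as it stands.
- The arm moves only by the tool jog_arm, never from a script. Its argument "rows" is a list that holds one entry, the list of rows, each a list of 5 numbers: the finger opening in cm, from 0 to 8.54, then the shift along the tool's x, y, z in cm, then the turn about the tool's z in rad. A call has 1 to 5 rows; each row is the pose to reach, as a shift and turn from the pose commanded when the call began, along the tool's axes at that moment; what a row does not reach only later rows make up. A row lasts 1/12 s, in which the tool goes at most 41.7 mm and 7.16 degrees, less where a joint would pass 70% of its speed; a pose out of reach is approached as far as the arm can. A call with a gripper value outside its range is refused whole. The fingers move at their own pace and stop on an object; "grip_force" is the grip in N (left out, the last holds). Time passes only in rows, so rows that repeat a pose let the fingers close. It gives the time, the measured TCP pose, the force, the opening and the grip force at its end, in the units of the state.
- get_state(): the state, without advancing time (a new reading comes with each control period).
- camera(name): name is "scene" or "top"; returns a dict with "frame" (400x640x3 uint8, blue, green, red), "depth" (400x640 float32, m along the optical axis (not along the pixel's ray), 0 where there is no reading), "vertical_fov" (degrees; the focal length in pixels is half the picture's height over the tangent of half this angle, whatever the lens; pixels are square), "cx", "cy" (the principal point, pixels), "pose" (4x4, takes a point from camera to world coordinates). Camera axes: x right, y down, z forward; pixel columns grow to the right and rows downward; lengths in m; the calibration is good to about 2 mm. A picture is of the moment at which its call begins.
- sign_off(): hands the job in; it is judged then, once.
Trained networks look in a picture, given as the dict that the camera call returned (one of the last four; its "shot" number tells which), for a name from the list of things; names that differ only in an ending like _2 or _b are one class to them, and where a whole thing is asked for, a point or a joint stands for the part that bears it (a point fixed in the world has none). Each returns a list of dicts, best first, with "p" (0 to 1); they miss things now and then, are a little off and sometimes report something else, mostly with a low value. They report only what shows in the picture. A call takes as long as a camera call.
- recognise(picture, target): "centre" ([x, y, z] in m, in the coordinates of the camera as it stood for that picture, good to about 4 mm: the middle of the surface that is visible of it).
- landmark_of(picture, target): "centre" ([x, y, z] in m, in the coordinates of the camera as it stood for that picture, good to about 4 mm: a listed point, or the origin of a listed thing).
The state is a dict: "time": time; "qpos": joint angles; "qd": joint speeds; "tau": joint torques, N m; "position": TCP position; "orientation": TCP orientation; "contact_force": force on the tool from outside, world axes, zero at the start; "wrist_torque": the same for the moment, N m; "width": finger opening in m; "gripper_force": force on a finger pad.
Only numpy, scipy, OpenCV 4.12 (cv2) and the standard library are available. Lean on these libraries where they do the work, as an engineer would, in place of code of your own. Each camera call takes 0.05 s, during which the arm holds its last target. There are 200 camera calls.

## Working session

There is one attempt and no reset: what is moved stays moved. The work goes in short steps, Python scripts to look and compute and a tool call to move; the robot and the scene stay as the last step left them, time stands still between calls to the robot, and variables do not carry over. Pictures are saved under pics/ and viewed, at most 10 in all, crops included, and the job is handed in when it is done.

Besides the shell and the picture viewer there is one more tool, called as name(argument=value, ...), one argument or row to a line, values as JSON. jog_arm: Moves the arm, as the interface text tells. Its arguments: {"type":"object","properties":{"rows":{"type":"array","items":{"type":"array","items":{"type":"array","items":{"type":"number"}}}},"grip_force":{"type":"number"}},"required":["rows"]}

```bash
mkdir -p pics; cat > h.py <<'E'
from station import *
import numpy as np, cv2
def look(name,targets,fn=landmark_of,save=None):
    p=camera(name)
    if save: cv2.imwrite(save,p["frame"])
    T=np.array(p["pose"])
    for t in targets:
        for r in fn(p,t)[:2]:
            c=T@np.r_[r["centre"],1]
            print(name,t,round(r["p"],2),np.round(c[:3],4))
    return p
E
python3 - <<'E'
from h import *
s=get_state();print(s)
L=["stand","lever_left_pad","lever_right_pad","screwdriver","cutters","bin","black_tape","specs"]
look("top",L,save="pics/top.png")
look("scene",L,save="pics/scene.png")
E
```

```text
{'time': 0.0, 'qpos': array([ 9.58706278e-01,  1.81554833e-01,  1.60803743e+00,  3.20441361e-06,
        1.35382167e+00, -2.06297569e-01]), 'qd': array([ 5.82179551e-05, -1.35385973e-03, -7.32808052e-04,  4.49338250e-04,
        4.50882583e-04,  6.87091950e-04]), 'tau': array([-2.99070070e-04, -4.44879878e+01, -3.51324320e+01, -4.49378576e-04,
        9.55071329e-03, -7.12188324e-06]), 'position': array([0.22662364, 0.52783116, 0.2303622 ]), 'orientation': array([-3.63751330e-04,  2.01507257e-01,  9.79486598e-01, -8.34836821e-04]), 'contact_force': array([0.10738053, 0.13529612, 0.53395781]), 'wrist_torque': array([-0.04274882, -0.02891995, -0.0146335 ]), 'gripper_force': 0.0, 'width': 0.08545586712030222}
top stand 0.92 [ 0.5756 -0.0127  0.1006]
top stand 0.71 [0.5086 0.2038 0.1002]
top lever_left_pad 0.62 [0.4982 0.1407 0.2227]
top lever_right_pad 0.77 [ 0.4961 -0.1616  0.2184]
top screwdriver 0.62 [ 0.4665 -0.0234  0.0986]
top cutters 0.77 [0.5086 0.2052 0.1023]
top bin 0.71 [0.5675 0.1006 0.105 ]
top black_tape 0.41 [ 0.5776 -0.1231  0.0989]
top specs 0.72 [0.6207 0.2916 0.1052]
scene stand 0.66 [ 0.573 -0.017  0.099]
scene lever_left_pad 0.73 [0.5018 0.1363 0.2163]
scene lever_right_pad 0.73 [ 0.4967 -0.1661  0.213 ]
scene screwdriver 0.79 [ 0.4663 -0.0253  0.1024]
scene cutters 0.65 [0.505  0.2018 0.1021]
scene bin 0.57 [0.5707 0.0985 0.0988]
scene black_tape 0.68 [ 0.5834 -0.1215  0.0996]
```

View pics/top.png

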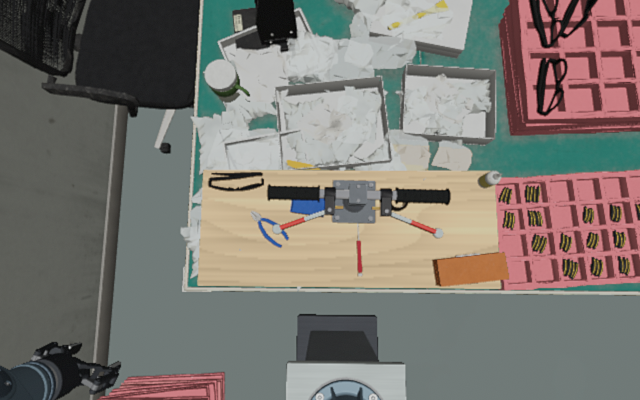

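View pics/scene.png

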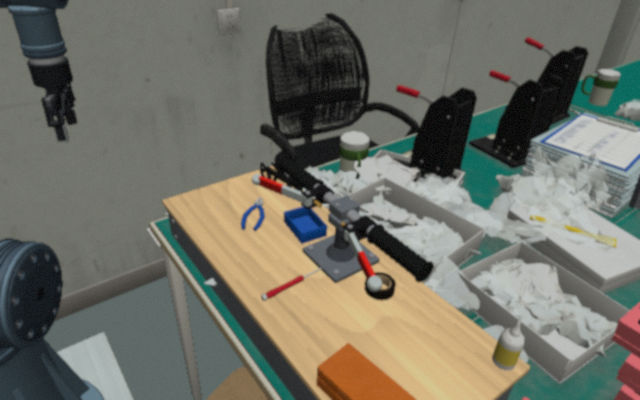

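The pictures show the stand in the middle of the riser, at about (355,200) in the top view. The left lever's ball is at (278,229) and the right one's at (438,233). The screwdriver, cutters, bin, tape and specs all lie low and out of the press path. Next I fit the bar axis and lever faces from depth.

```bash
python3 - <<'E'
from h import *
p=camera("top");d=p["depth"];f=200/np.tan(np.radians(p["vertical_fov"]/2))
v,u=np.nonzero(d>0);z=d[v,u]
P=np.c_[(u-p["cx"])/f*z,(v-p["cy"])/f*z,z,np.ones(len(z))]@np.array(p["pose"]).T
P=P[:,:3];m=(P[:,0]>.4)&(P[:,0]<.66)&(abs(P[:,1])<.3)
bgr=p["frame"][v,u].astype(int)
b=P[m&(P[:,2]>.222)&(P[:,2]<.26)&(abs(P[:,1]+.013)>.11)]
k=np.polyfit(b[:,1],b[:,0],1);print("bar x=",k,"y range",b[:,1].min(),b[:,1].max(),"n",len(b), "z",np.percentile(b[:,2],[50,95]))
red=m&(P[:,2]>.205)&(P[:,2]<.235)&(bgr[:,2]>120)&(bgr[:,1]<90)
for s in(1,-1):
    q=P[red&(s*(P[:,1]+.013)>0)]
    print(s,len(q),q.mean(0),np.polyfit(q[:,1],q[:,0],1))
s=get_state()
yaw=-np.arctan(k[0]);R=np.array([[np.cos(yaw),-np.sin(yaw)],[np.sin(yaw),np.cos(yaw)]])
for o in([.574,-.0148],):
  for y in(.15,-.15):print(np.array(o)+R@[-.077,y])
print(yaw,s["time"])
E
```

```text
bar x= [0.01448945 0.55403309] y range -0.2148138988563047 0.19009228390939786 n 1529 z [0.2299865  0.23492736]
1 98 [0.50720031 0.13278467 0.22779478] [-0.35336798  0.55412216]
-1 75 [ 0.50098952 -0.15808299  0.22709488] [0.34577723 0.55565102]
[0.49918127 0.13629983]
[ 0.49483489 -0.16366869]
-0.01448843826150031 0.95
```

jog_arm(
  rows=[
    [[0,-3.2,-2.7,-1,-0.1],[0,-6.4,-5.4,-2,-0.2],[0,-9.6,-8.1,-3,-0.3],[0,-12.8,-10.8,-3,-0.4],[0,-16,-13.5,-3,-0.5]],
  ],
  grip_force=20,
)

```text
time: 1.37
position: [0.3188, 0.3452, 0.2623]
orientation: [0.001, -0.048, 0.999, 0.0]
contact_force: [1.8, 0.8, 0.5]
width: 0.0252
gripper_force: 0.0
```

jog_arm(
  rows=[
    [[0,-1.8,-4,0,0],[0,-3.6,-8,0,0],[0,-5.4,-12,0,0],[0,-7.2,-16,0,0],[0,-8.7,-19.8,0,0]],
  ],
)

```text
time: 1.78
position: [0.4198, 0.1624, 0.2617]
orientation: [0.001, -0.045, 0.999, 0.0]
contact_force: [0.8, 1.0, 0.3]
width: -0.0001
gripper_force: 0.0
```

jog_arm(
  rows=[
    [[0,0,0,2,0],[0,0,0,4.5,0],[0,0,0,6.5,0],[0,0,0,6.8,0],[0,0,0,6.8,0]],
  ],
)

```text
time: 2.2
position: [0.4181, 0.1641, 0.1923]
orientation: [-0.002, -0.045, 0.999, -0.0]
contact_force: [-0.3, 0.2, -0.4]
width: -0.0003
gripper_force: 0.0
```

```bash
python3 - <<'E'
from h import *
p=look("scene",["lever_left_pad"])
cv2.imwrite("pics/s2.png",cv2.resize(p["frame"][130:330,150:450],None,fx=2.5,fy=2.5))
s=get_state();print(s["position"],s["contact_force"],s["width"],s["time"])
E
```

```text
scene lever_left_pad 0.97 [0.501  0.1364 0.2176]
scene lever_left_pad 0.33 [ 0.4965 -0.1643  0.2115]
[0.41969958 0.16455746 0.19447776] [1.32204838 1.03133604 0.37448029] -0.00026896818184154314 2.3
```

View pics/s2.png

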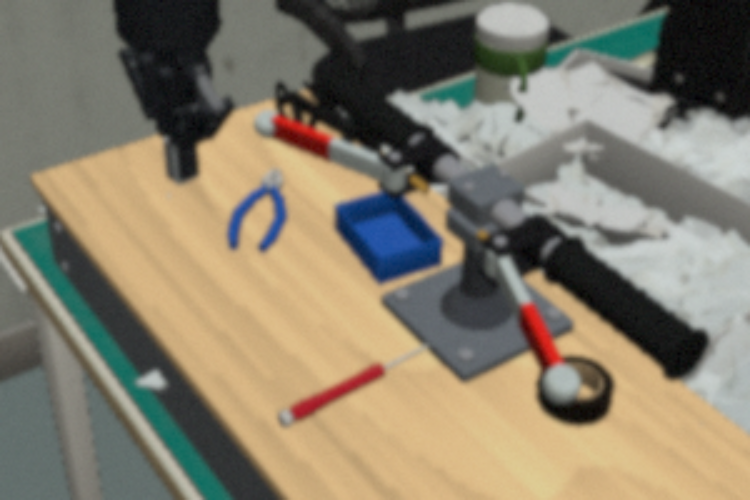

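The closed fingers stand at about (180,165) in this crop, robot-side of the left lever. Next I line up in front of the pad.

jog_arm(
  rows=[
    [[0,0,-2,0,0],[0,-2,-3.4,0,0],[0,-4,-3.4,0,0],[0,-4.7,-3.4,0,0],[0,-4.7,-3.4,0,0]],
  ],
)

```text
time: 2.72
position: [0.471, 0.1349, 0.1949]
orientation: [0.001, -0.045, 0.999, 0.0]
contact_force: [0.4, 0.1, -0.2]
width: -0.0001
gripper_force: 0.0
```

jog_arm(
  rows=[
    [[0,-0.4,0,0,0],[0,-0.8,0,0,0],[0,-1.2,0,0,0],[0,-1.6,0,0,0],[0,-2,0,0,0]],
  ],
)

```text
time: 3.13
position: [0.489, 0.1368, 0.1934]
orientation: [0.0, -0.046, 0.999, -0.0]
contact_force: [-0.5, 0.8, -0.7]
width: -0.0001
gripper_force: 0.0
```

jog_arm(
  rows=[
    [[0,-0.3,0,0,0],[0,-0.6,0,0,0],[0,-0.9,0,0,0],[0,-1.2,0,0,0],[0,-1.4,0,0,0]],
  ],
)

```text
time: 3.55
position: [0.5025, 0.138, 0.193]
orientation: [-0.001, -0.046, 0.999, 0.0]
contact_force: [-4.2, 2.1, 0.4]
width: -0.0
gripper_force: 1.9
```

jog_arm(
  rows=[
    [[0,-0.1,0,0,0],[0,-0.2,0,0,0],[0,-0.3,0,0,0],[0,-0.4,0,0,0],[0,-0.4,0,0,0]],
  ],
)

```text
time: 3.97
position: [0.5065, 0.1384, 0.193]
orientation: [-0.0, -0.046, 0.999, 0.0]
contact_force: [-3.8, 2.7, 0.5]
width: 0.0004
gripper_force: 2.0
```

jog_arm(
  rows=[
    [[0,-0.1,0,0,0],[0,-0.2,0,0,0],[0,-0.3,0,0,0],[0,-0.4,0,0,0],[0,-0.4,0,0,0]],
  ],
)

```text
time: 4.38
position: [0.5103, 0.1389, 0.193]
orientation: [-0.001, -0.046, 0.999, 0.0]
contact_force: [-5.2, 2.1, 0.2]
width: -0.0001
gripper_force: 2.3
```

jog_arm(
  rows=[
    [[0,-0.1,0,0,0],[0,-0.2,0,0,0],[0,-0.3,0,0,0],[0,-0.3,0,0,0]],
  ],
)

```text
time: 4.72
position: [0.5132, 0.1393, 0.193]
orientation: [-0.001, -0.046, 0.999, 0.0]
contact_force: [-6.2, 2.2, 1.0]
width: 0.0003
gripper_force: 2.5
```

jog_arm(
  rows=[
    [[0,-0.1,0,0,0],[0,-0.2,0,0,0],[0,-0.2,0,0,0]],
  ],
)

```text
time: 4.97
position: [0.5151, 0.1395, 0.193]
orientation: [-0.001, -0.046, 0.999, 0.0]
contact_force: [-6.1, 3.2, 1.3]
width: 0.0001
gripper_force: 2.7
```

jog_arm(
  rows=[
    [[0,-0.1,0,0,0],[0,-0.1,0,0,0]],
  ],
)

```text
time: 5.13
position: [0.516, 0.1396, 0.193]
orientation: [-0.001, -0.046, 0.999, 0.0]
contact_force: [-5.9, 4.3, 0.5]
width: -0.0002
gripper_force: 2.9
```

jog_arm(
  rows=[
    [[0,-0.1,0,0,0],[0,-0.1,0,0,0]],
  ],
)

```text
time: 5.3
position: [0.5169, 0.1397, 0.193]
orientation: [-0.001, -0.046, 0.999, 0.0]
contact_force: [-6.0, 3.6, 1.0]
width: 0.0001
gripper_force: 3.0
```

jog_arm(
  rows=[
    [[0,-0.1,0,0,0],[0,-0.1,0,0,0]],
  ],
)

```text
time: 5.47
position: [0.5179, 0.1398, 0.193]
orientation: [-0.001, -0.046, 0.999, 0.0]
contact_force: [-6.5, 4.0, 1.6]
width: -0.0002
gripper_force: 3.1
```

jog_arm(
  rows=[
    [[0,-0.1,0,0,0],[0,-0.1,0,0,0]],
  ],
)

```text
time: 5.63
position: [0.5189, 0.1399, 0.193]
orientation: [-0.001, -0.046, 0.999, 0.0]
contact_force: [-6.3, 4.1, 1.3]
width: 0.0
gripper_force: 3.2
```

jog_arm(
  rows=[
    [[0,-0.1,0,0,0],[0,-0.1,0,0,0]],
  ],
)

```text
time: 5.8
position: [0.5191, 0.1399, 0.193]
orientation: [-0.002, -0.046, 0.999, 0.0]
contact_force: [-9.7, 2.6, 2.9]
width: -0.0002
gripper_force: 4.8
```

jog_arm(
  rows=[
    [[0,-0.1,0,0,0],[0,-0.1,0,0,0]],
  ],
)

```text
time: 5.97
position: [0.5194, 0.1399, 0.193]
orientation: [-0.003, -0.046, 0.999, 0.0]
contact_force: [-13.3, 1.6, 5.5]
width: 0.0003
gripper_force: 6.7
```

The stop is reached: position has stalled and force is rising. I'll press slightly more and hold.

jog_arm(
  rows=[
    [[0,-0.1,0,0,0],[0,-0.1,0,0,0],[0,-0.1,0,0,0],[0,-0.1,0,0,0],[0,-0.1,0,0,0]],
  ],
)

```text
time: 6.38
position: [0.5195, 0.1399, 0.1929]
orientation: [-0.004, -0.046, 0.999, 0.0]
contact_force: [-16.5, 1.7, 9.0]
width: -0.0002
gripper_force: 8.5
```

jog_arm(
  rows=[
    [[0,0,0,0,0],[0,0,0,0,0],[0,0,0,0,0],[0,0,0,0,0],[0,0,0,0,0]],
  ],
)

```text
time: 6.8
position: [0.5195, 0.14, 0.1929]
orientation: [-0.004, -0.046, 0.999, 0.0]
contact_force: [-16.8, 1.7, 8.5]
width: -0.0001
gripper_force: 8.5
```

```bash
python3 - <<'E'
from h import *
p=look("scene",["lever_left_pad"])
cv2.imwrite("pics/s3.png",cv2.resize(p["frame"][130:330,150:450],None,fx=2.5,fy=2.5))
E
```

```text
scene lever_left_pad 0.7 [0.533  0.1424 0.2164]
```

View pics/s3.png

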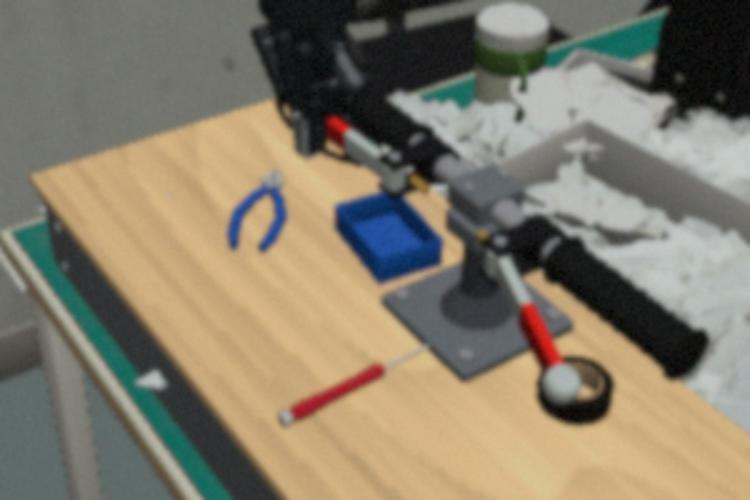

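jog_arm(
  rows=[
    [[0,0,0,0,0],[0,0,0,0,0],[0,0,0,0,0],[0,0,0,0,0],[0,0,0,0,0]],
  ],
)

```text
time: 7.32
position: [0.5195, 0.14, 0.1929]
orientation: [-0.004, -0.046, 0.999, 0.0]
contact_force: [-17.1, 3.0, 7.9]
width: 0.0001
gripper_force: 8.5
```

The lever is in, parallel to the grip with a gap, with the fingers at about (310,130). It held for over 1 s at about 17 N. I release it gradually.

jog_arm(
  rows=[
    [[0,0.8,0,0,0],[0,1.6,0,0,0],[0,2.4,0,0,0],[0,3.2,0,0,0],[0,4.2,0,0,0]],
  ],
)

```text
time: 7.73
position: [0.4813, 0.1355, 0.1937]
orientation: [0.001, -0.045, 0.999, 0.0]
contact_force: [-0.5, 0.0, 0.0]
width: -0.0
gripper_force: 0.0
```

jog_arm(
  rows=[
    [[0,1,0,0,0],[0,2.5,0,0,0],[0,4.5,0,0,0],[0,4.5,0,0,0],[0,4.5,0,0,0]],
  ],
)

```text
time: 8.15
position: [0.4359, 0.1318, 0.1938]
orientation: [0.001, -0.045, 0.999, 0.0]
contact_force: [0.2, 0.9, 0.2]
width: 0.0001
gripper_force: 0.0
```

```bash
python3 - <<'E'
from h import *
look("scene",["lever_left_pad","lever_right_pad"])
s=get_state();print(s["position"],s["orientation"],s["contact_force"],s["time"])
E
```

```text
scene lever_left_pad 0.88 [0.5025 0.1354 0.2128]
scene lever_right_pad 0.58 [ 0.498  -0.1636  0.2131]
[0.43696536 0.131715   0.19380326] [ 8.61268391e-04 -4.54163411e-02  9.98967774e-01  2.42747394e-05] [ 0.05726431 -0.22855309 -0.21062446] 8.3
```

jog_arm(
  rows=[
    [[0,0.4,-3.5,0,0],[0,0.8,-7,0,0.05],[0,1.2,-10.5,0,0.1],[0,1.6,-14,0,0.15],[0,2,-17.5,0,0.18]],
  ],
)

```text
time: 8.72
position: [0.4325, -0.0462, 0.1936]
orientation: [0.001, 0.046, 0.999, -0.0]
contact_force: [1.0, 0.7, -0.5]
width: 0.0002
gripper_force: 0.0
```

jog_arm(
  rows=[
    [[0,-0.4,-3.8,0,0],[0,-0.8,-7.6,0,0],[0,-1.3,-11.2,0,0],[0,-1.3,-11.4,0,0],[0,-1.3,-11.4,0,0]],
  ],
)

```text
time: 9.13
position: [0.4352, -0.1614, 0.1933]
orientation: [0.0, 0.047, 0.999, -0.0]
contact_force: [0.1, 0.3, 0.3]
width: -0.0002
gripper_force: 0.0
```

jog_arm(
  rows=[
    [[0,-1,0,0,0],[0,-2,0,0,0],[0,-3,0,0,0],[0,-3.5,0,0,0],[0,-3.5,0,0,0]],
  ],
)

```text
time: 9.55
position: [0.4713, -0.1614, 0.1933]
orientation: [0.0, 0.043, 0.999, -0.0]
contact_force: [1.0, 0.2, 1.0]
width: 0.0001
gripper_force: 0.0
```

jog_arm(
  rows=[
    [[0,-0.4,0,0,0],[0,-0.8,0,0,0],[0,-1.2,0,0,0],[0,-1.6,0,0,0],[0,-2,0,0,0]],
  ],
)

```text
time: 9.97
position: [0.4894, -0.1641, 0.1932]
orientation: [-0.001, 0.045, 0.999, -0.0]
contact_force: [-3.3, -0.1, 0.6]
width: 0.0
gripper_force: 1.4
```

jog_arm(
  rows=[
    [[0,-0.3,0,0,0],[0,-0.6,0,0,0],[0,-0.9,0,0,0],[0,-1.1,0,0,0],[0,-1.2,0,0,0]],
  ],
)

```text
time: 10.38
position: [0.5015, -0.1653, 0.1931]
orientation: [-0.0, 0.045, 0.999, -0.0]
contact_force: [-4.5, -2.2, 1.0]
width: -0.0001
gripper_force: 2.2
```

jog_arm(
  rows=[
    [[0,-0.1,0,0,0],[0,-0.2,0,0,0],[0,-0.3,0,0,0],[0,-0.3,0,0,0]],
  ],
)

```text
time: 10.72
position: [0.5043, -0.1657, 0.1932]
orientation: [-0.0, 0.045, 0.999, -0.0]
contact_force: [-5.0, -2.9, 0.7]
width: -0.0002
gripper_force: 2.3
```

jog_arm(
  rows=[
    [[0,-0.1,0,0,0],[0,-0.2,0,0,0],[0,-0.3,0,0,0],[0,-0.3,0,0,0]],
  ],
)

```text
time: 11.05
position: [0.5072, -0.1661, 0.1932]
orientation: [-0.001, 0.045, 0.999, -0.0]
contact_force: [-5.5, -2.5, 0.9]
width: -0.0
gripper_force: 2.5
```

jog_arm(
  rows=[
    [[0,-0.1,0,0,0],[0,-0.2,0,0,0],[0,-0.2,0,0,0]],
  ],
)

```text
time: 11.3
position: [0.5092, -0.1664, 0.1932]
orientation: [-0.001, 0.045, 0.999, -0.0]
contact_force: [-5.6, -3.3, 0.2]
width: 0.0003
gripper_force: 2.6
```

jog_arm(
  rows=[
    [[0,-0.1,0,0,0],[0,-0.2,0,0,0],[0,-0.2,0,0,0]],
  ],
)

```text
time: 11.55
position: [0.5111, -0.1666, 0.1932]
orientation: [-0.001, 0.045, 0.999, -0.0]
contact_force: [-5.9, -3.1, 0.7]
width: 0.0001
gripper_force: 2.7
```

jog_arm(
  rows=[
    [[0,-0.1,0,0,0],[0,-0.2,0,0,0],[0,-0.2,0,0,0]],
  ],
)

```text
time: 11.8
position: [0.513, -0.1668, 0.1932]
orientation: [-0.001, 0.045, 0.999, -0.0]
contact_force: [-6.7, -4.2, 1.3]
width: 0.0
gripper_force: 3.0
```

jog_arm(
  rows=[
    [[0,-0.1,0,0,0],[0,-0.1,0,0,0]],
  ],
)

```text
time: 11.97
position: [0.5136, -0.1669, 0.1932]
orientation: [-0.001, 0.045, 0.999, -0.0]
contact_force: [-8.8, -3.8, 1.4]
width: -0.0001
gripper_force: 3.9
```

jog_arm(
  rows=[
    [[0,-0.1,0,0,0],[0,-0.1,0,0,0]],
  ],
)

```text
time: 12.13
position: [0.5138, -0.1669, 0.1931]
orientation: [-0.002, 0.045, 0.999, -0.0]
contact_force: [-11.9, -3.3, 4.4]
width: -0.0001
gripper_force: 5.9
```

Stop reached. Slight extra press, then hold.

jog_arm(
  rows=[
    [[0,-0.1,0,0,0],[0,-0.15,0,0,0],[0,-0.15,0,0,0],[0,-0.15,0,0,0],[0,-0.15,0,0,0]],
  ],
)

```text
time: 12.55
position: [0.514, -0.1669, 0.1931]
orientation: [-0.004, 0.045, 0.999, -0.0]
contact_force: [-17.8, -2.9, 7.9]
width: 0.0001
gripper_force: 8.9
```

jog_arm(
  rows=[
    [[0,0,0,0,0],[0,0,0,0,0],[0,0,0,0,0],[0,0,0,0,0],[0,0,0,0,0]],
  ],
)

```text
time: 12.97
position: [0.514, -0.1669, 0.1931]
orientation: [-0.004, 0.045, 0.999, -0.0]
contact_force: [-17.9, -2.8, 7.7]
width: -0.0001
gripper_force: 8.9
```

jog_arm(
  rows=[
    [[0,0,0,0,0],[0,0,0,0,0],[0,0,0,0,0],[0,0,0,0,0],[0,0,0,0,0]],
  ],
)

```text
time: 13.38
position: [0.514, -0.1669, 0.1931]
orientation: [-0.004, 0.045, 0.999, -0.0]
contact_force: [-18.4, -3.5, 8.5]
width: -0.0004
gripper_force: 8.9
```

```bash
python3 - <<'E'
from h import *
look("scene",["lever_right_pad"])
E
```

```text
scene lever_right_pad 0.66 [ 0.5231 -0.1704  0.2161]
```

jog_arm(
  rows=[
    [[0,0.8,0,0,0],[0,1.6,0,0,0],[0,2.4,0,0,0],[0,3.2,0,0,0],[0,4.2,0,0,0]],
  ],
)

```text
time: 13.9
position: [0.4753, -0.1627, 0.1935]
orientation: [0.001, 0.044, 0.999, -0.0]
contact_force: [-0.1, -0.4, 0.2]
width: -0.0003
gripper_force: 0.0
```

jog_arm(
  rows=[
    [[0,1,0,0,0],[0,2.5,0,0,0],[0,4.5,0,0,0],[0,5,0,0,0],[0,5,0,0,0]],
  ],
)

```text
time: 14.32
position: [0.4247, -0.1584, 0.1936]
orientation: [0.001, 0.045, 0.999, -0.0]
contact_force: [0.2, -0.6, -0.3]
width: -0.0003
gripper_force: 0.0
```

```bash
python3 - <<'E'
from h import *
p=look("scene",["lever_left_pad","lever_right_pad"])
cv2.imwrite("pics/s4.png",cv2.resize(p["frame"][130:330,150:450],None,fx=2.5,fy=2.5))
s=get_state();print(s["position"],s["contact_force"],s["time"])
E
```

```text
scene lever_left_pad 0.77 [0.5045 0.1372 0.2129]
scene lever_right_pad 0.89 [ 0.4958 -0.1635  0.2119]
[ 0.42623902 -0.1587299   0.19381963] [0.04275474 0.3824909  0.2513845 ] 14.4667
```

View pics/s4.png

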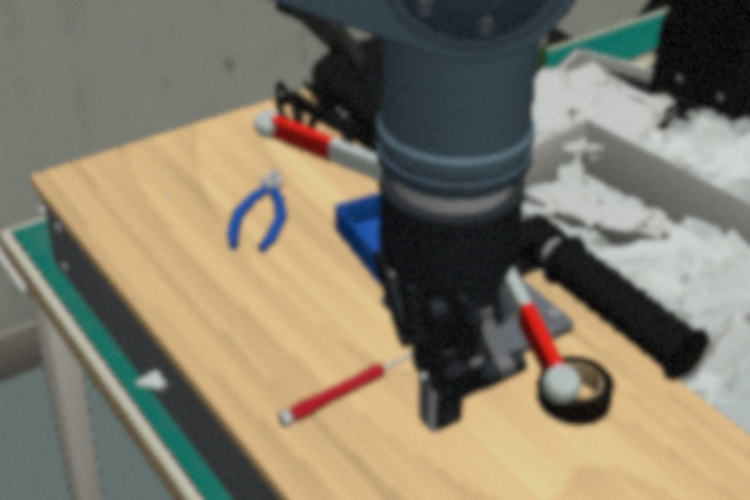

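Both levers are back out, with balls at about (265,125) and (562,383). The fingers stand clear at (440,400), and the cutters, screwdriver, bin and tape have not moved.

```bash
python3 -c "
from station import *
print(sign_off())"
```

```text
the job is handed in; nothing more can be done
None
```

I pressed the left lever and then the right against their stops at about 17–18 N and held each for over a second; both sprang back fully, the arm finished clear with nothing else touched, and the job is handed in.

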